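# Pry the snap-fit end cap off the fence rail

## Task

Take the orange flat pry lever out of its wooden block, stand its blade in the notch between the yellow end cap and the end of the aluminium fence rail, and lever the snapped-on cap off the rail by tipping the handle well back over the rail (about 25 degrees), until the cap is completely off and left on the bench just beside the rail end. Then stand the lever back in the block it came from. Do not push or pull the cap with the gripper itself, and leave the awl, the ivory gauge and the wood offcut where they are.

Things in the scene. Friction and masses are not known exactly. Their poses are not given: they have to be found in the camera images.
- pry_grip (a point): Flat pry lever, loose, 150 g, upright in its block. Point: centre of the orange square handle, 20 x 20 mm, 100 mm long. z up to the butt; x = blade thickness, y = blade width. A round steel guard, 44 mm across, lies 50 to 56 mm below the point and rests on the block; under it the flat steel blade, 4 mm thick, 16 wide, 60 long, its tip 116 mm below the point.
- cap: Yellow plastic end cap, loose, 120 g, 60 mm wide (y), 55 high, snapped on the rail's end. Origin on the bench under the middle of the pry notch; x points into the rail, z up. Notch: open at the top (mouth z = 55 mm), x -7 to 7, y -22 to 22, floor z = 8 mm. Its +x wall is the rail's end face, whose top edge is the fulcrum; its -x wall is the cap's 20 mm end plate, with a low foot beyond.
- rail: Aluminium fence rail, fixed, 60 mm wide, 55 high, 420 long. Origin on the bench at the middle of its capped end; x runs along the rail away from the cap, z up. Two 13 mm prongs of the cap, at its sides, snap behind spring catches in the rail: pushed to -x with 10 to 15 N the cap snaps free after about 6 mm, jumps a little, and is wholly clear of the rail after 14 mm; it then stands on the bench.
- pry_block: Wooden block 70 x 70 mm, 70 mm high, fixed, that holds the pry lever. Origin: centre of its underside. z up. A through hole, 22 mm along x by 28 mm along y, in the middle of its top; the lever stands with blade down in it, blade thickness along the block's x, guard resting on the top.
- awl: Bystander: awl with round blue handle, 160 mm long, standing in a like block. Origin at its point (10 mm above the bench), so its top is 170 mm above the bench; z up. Not the tool for this job.
- gauge: Bystander: round ivory gauge, 80 mm across, 48 mm high, loose. Origin: centre of its underside.
- offcut: Bystander: pale wood offcut 90 x 50 x 22 mm, loose. Origin: centre of its underside.

How it is judged (in metres and radians):
On the way, in this order (a step that is already met when the one before it is completed fails the run):
1. The pry lever stands upright with its blade at least 20 mm down in the notch, the cap still on (z of pry_grip in the frame of cap between 0.115 and 0.151 m and x of pry_grip in the frame of cap between -0.015 and 0.015 m and y of pry_grip in the frame of cap between -0.024 and 0.024 m and angle between pry_grip's own z axis and vertical below 0.12 rad and distance of cap from where it was at the start of the episode below 0.005 m), for 0.05 s.
2. With the blade in the notch and tipped over by at least 12 degrees, the cap has been levered at least 4 mm out (distance of cap from where it was at the start of the episode between 0.004 and 0.06 m and angle between pry_grip's own z axis and vertical above 0.21 rad and z of pry_grip in the frame of cap below 0.155 m and distance between pry_grip and cap below 0.165 m).
At the end, for the whole second after the job is handed in: The cap is at least 15 mm (and less than 120 mm) from where it was snapped on, so off the rail, and at rest on the bench; the pry lever stands in its own block again, upright within 10 degrees, within 22 mm of the block's middle and with its guard on the block's top (within 10 mm) (distance of cap from where it was at the start of the episode between 0.015 and 0.12 m and height (world z) of cap below 0.035 m and linear speed of cap below 0.02 m/s and horizontal distance between pry_grip and pry_block below 0.022 m and z of pry_grip in the frame of pry_block between 0.115 and 0.135 m and angle between pry_grip's own z axis and vertical below 0.17 rad); the robot touches nothing.
It fails at once if The gripper or arm pushes on the cap itself with more than 2 N (contact force between any of the fingers, the arm and cap above 2 N).
It fails at once if The awl, the gauge or the offcut is moved by more than 25 mm (distance of any of awl, gauge, offcut from where it was at the start of the episode above 0.025 m).
It also fails if it takes over 48 s, if anything falls off the work surface, if the arm or the gripper's body presses on something with over 40 N, if the wrist force passes 120 N, or if a joint passes its speed limit or range.

## Robot

A 6-joint arm with a two-finger parallel gripper is mounted at the origin on the work surface. World frame = base frame: x ahead of the robot, y to its left, z up, the work surface at z = 0. Lengths are in mm, angles in rad, forces in N, time in s.
With the tool pointing down it reaches from about 375 to 925 mm from the base axis. Payload 5.7 kg.
Tool frame: the origin (TCP) lies midway between the tips of the shut fingers; the grasp point (between the pads) lies 19 mm behind it; z points along the fingers, y is the direction in which the jaws open and shut (so a half turn about z gives the same grasp; the last joint's range is limited). The gripper opens to 88 mm and grips with 3 to 60 N. Pads are 20 mm wide; open, the fingers measure 115 mm over their backs; the gripper's body (75 mm by 178 mm) begins 61 mm behind the grasp point.
Start: joints at [-1.427, 0.359, 1.51, -0, 1.272, -0.115], TCP at [153.538, -579.99, 222.623] pointing down, gripper open.
Joint ranges: [-2.97, 2.97], [-1.01, 2.36], [0.21, 2.38], [-0.96, 4.11], [0.2, 2.71], [-2.98, 2.98]. Speed limits (rad/s): [2.39, 2.39, 3.14, 3.14, 3.14, 3.14].

## Interface

Orientations are given as [roll, pitch, yaw] about the fixed x, y, z axes, in that order (R = Rz(yaw) Ry(pitch) Rx(roll)).
In Python, from cell import robot gives the robot as it stands. The module is installed in compiled form; this text tells all that it offers.
- The arm moves only by the tool jog_arm, never from a script. Its argument "deltas" is a list that holds one entry, the list of rows, each a list of 7 numbers: the shift along the world's x, y, z in cm, then the turn, a rotation vector about the world's x, y, z in rad, then the opening in per cent of the stroke, from 0 (shut) to 100 (fully open). A call has exactly 8 rows; each row shifts and turns the commanded pose from where the row before left it; what a row does not reach is not made up. A row lasts 1/12 s, in which the tool goes at most 41.7 mm and 7.16 degrees, less where a joint would pass 70% of its speed; a pose out of reach is approached as far as the arm can. A call with a gripper value outside its range is refused whole. The fingers move at their own pace and stop on an object; "force" is the grip in N (left out, the last holds). Time passes only in rows, so rows that do not move let the fingers close, or fill a call up. It gives the time, the measured TCP pose, the force and the opening at its end, in the units of the state.
- robot.state(): the state, without advancing time (a new reading comes with each control period).
- robot.capture(name): name is "scene" or "top"; returns a dict with "color" (400x640x3 uint8, red, green, blue), "depth" (400x640 float32, mm along the optical axis (not along the pixel's ray), 0 where there is no reading), "K" (3x3 intrinsics, pixels), "distortion" ([k1, k2, p1, p2, k3] as OpenCV has them; the pictures are not rectified), "eye" and "orientation" of the camera in the world. Camera axes: x right, y up, looking along -z (the intrinsics and any distortion apply to the point x, -y, -z); pixel columns grow to the right and rows downward; lengths in mm; the calibration is good to about 2 mm. A picture is of the moment at which its call begins.
- robot.close_job(): hands the job in, once; it reports no verdict.
The state is a dict: "time": time; "joint_positions": joint angles; "joint_velocities": joint speeds; "tau": joint torques, N m; "ee_pos": TCP position; "tcp_rot": TCP orientation; "contact_force": force on the tool from outside, world axes, zero at the start; "ft_torque": the same for the moment, N m; "gripper_width": finger opening in mm.
Only numpy, scipy, OpenCV 4.12 (cv2) and the standard library are available. Lean on these libraries where they do the work, as an engineer would, in place of code of your own. Each camera call takes 0.05 s, during which the arm holds its last target.

## Working session

There is one attempt and no reset: what is moved stays moved. The work goes in short steps, Python scripts to look and compute and a tool call to move; the robot and the scene stay as the last step left them, time stands still between calls to the robot, and variables do not carry over. Pictures are saved under pics/ and viewed, and the job is handed in when it is done.

Besides the shell and the picture viewer there is one more tool, called after "Emit:" in YAML: its name, and indented under it one key for each argument. jog_arm: Moves the arm, as the interface text tells. Its arguments: {"type":"object","properties":{"deltas":{"type":"array"},"force":{"type":"number"}},"required":["deltas"]}

```bash
mkdir -p pics; cat > h.py <<'E'
import numpy as np,cv2
from cell import robot
from scipy.spatial.transform import Rotation as R
def cap(n):
    c=robot.capture(n); 
    np.savez(''+n+'.npz',**{k:np.array(v) for k,v in c.items()}); return c
def Rc(c):
    o=np.array(c['orientation'])
    return o if o.shape==(3,3) else (R.from_euler('xyz',o).as_matrix() if o.size==3 else R.from_quat(o).as_matrix())
def ray(c,px):
    p=cv2.undistortPoints(np.array(px,float).reshape(-1,1,2),np.array(c['K']),np.array(c['distortion']))[:,0]
    d=np.c_[p[:,0],-p[:,1],-np.ones(len(p))]
    return np.array(c['eye']),d@Rc(c).T
def plane(c,px,z):
    e,d=ray(c,px); return e+d*((z-e[2])/d[:,2])[:,None]
def cloud(c):
    h,w=c['depth'].shape; u,v=np.meshgrid(np.arange(w),np.arange(h))
    e,d=ray(c,np.c_[u.ravel(),v.ravel()]); return (e+d*c['depth'].reshape(-1,1)).reshape(h,w,3)
E
python3 - <<'E'
from h import *
for n in('scene','top'):
    c=cap(n);cv2.imwrite(f'pics/{n}0.png',c['color'][...,::-1]);print(n,c['eye'],c['orientation'],c['K'],c['distortion'])
print(robot.state())
E
```

```text
scene [1187.2286696   237.64938929  774.42066308] [ 0.8091337  -0.01869757  2.1072533 ] [[460.02465067   0.         319.03097293]
 [  0.         460.02465067 197.69176586]
 [  0.           0.           1.        ]] [-0.11695955  0.          0.          0.          0.        ]
top [ 497.2301245   -83.36206342 1040.30528065] [ 0.09930305 -0.04108172 -1.58768312] [[467.67993625   0.         318.13319131]
 [  0.         467.67993625 193.97480845]
 [  0.           0.           1.        ]] [-0.11103195  0.          0.          0.          0.        ]
{'time': 0.1, 'joint_positions': array([-1.42710754e+00,  3.59433413e-01,  1.51130093e+00, -2.60097985e-05,
        1.27249463e+00, -1.15122120e-01]), 'joint_velocities': array([-4.50251455e-04, -4.24447110e-04, -1.65843417e-03,  3.85033820e-05,
       -3.42113440e-04, -3.56413054e-04]), 'tau': array([-2.48627712e-04, -5.16356921e+01, -2.71406525e+01,  6.76345127e-02,
        2.76563811e-02, -2.31202449e-05]), 'ee_pos': array([ 153.44133722, -579.41698901,  221.90224591]), 'tcp_rot': array([-3.13996432e+00, -1.63275848e-04,  2.58818439e-01]), 'contact_force': array([ 0.31893142,  0.54453686, -0.06357599]), 'ft_torque': array([ 0.02052144,  0.04119809, -0.0412349 ]), 'gripper_width': 87.78376826004357}
```

View pics/scene0.png

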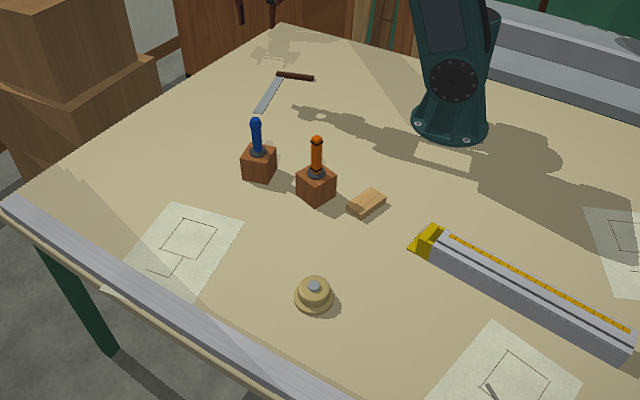

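View pics/top0.png

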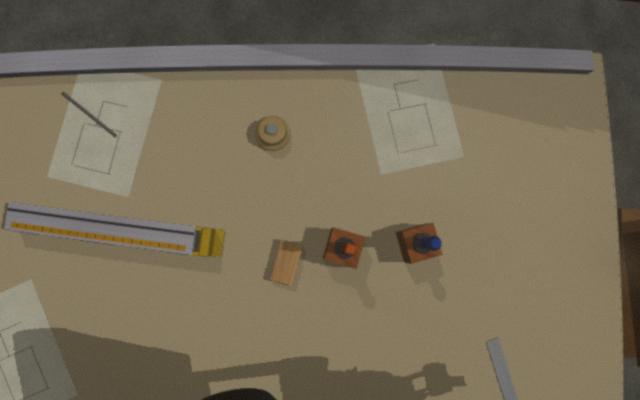

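The lever is orange, at (316,155) in scene and (348,248) in top. The yellow cap is at (430,240) and (212,242), the awl is at (256,135) and the offcut at (287,262). I'll zoom in to measure.

```bash
python3 - <<'E'
from h import *
t=np.load('top.npz');s=np.load('scene.npz')
a=cv2.resize(t['color'][195:285,170:370][...,::-1],None,fx=4,fy=4,interpolation=cv2.INTER_CUBIC)
cv2.imwrite('pics/a.png',a)
b=cv2.resize(s['color'][120:275,290:460][...,::-1],None,fx=3.8,fy=3.8,interpolation=cv2.INTER_CUBIC)
cv2.imwrite('pics/b.png',b)
for n,c in(('top',t),('scene',s)):
    P=cloud(c);hsv=cv2.cvtColor(c['color'],cv2.COLOR_RGB2HSV)
    H,S,V=hsv[...,0],hsv[...,1],hsv[...,2]
    for nm,m in(('yellow',(H>=22)&(H<32)&(S>200)&(V>60)),('orange',(H<14)&(S>200)&(V>100)),('blue',(H>105)&(H<128)&(S>150))):
        k,l,st,ce=cv2.connectedComponentsWithStats(m.astype(np.uint8))
        for i in range(1,k):
            if st[i,4]>25:
                q=P[(l==i)&(c['depth']>0)]; print(n,nm,st[i],ce[i].round(1),q.mean(0).round(),np.percentile(q,2,0).round(),np.percentile(q,98,0).round())
E
```

```text
top orange [346 244   9  10  59] [350.2 248.6] [ 481. -178.  176.] [ 473. -185.  173.] [ 487. -170.  179.]
top blue [432 239   8   9  49] [435.8 242.9] [ 488. -341.  170.] [ 480. -348.  168.] [ 495. -335.  174.]
scene yellow [407 223  38  37 618] [425.3 240.3] [508. 115.  36.] [471.  86.   4.] [530. 136.  58.]
scene yellow [449 234 182 100 704] [543.  284.7] [513. 362.  56.] [484. 167.  54.] [538. 535.  59.]
scene blue [250 117  11  35 297] [255.7 133.1] [ 493. -335.  134.] [ 482. -347.   82.] [ 501. -327.  171.]
```

View pics/a.png

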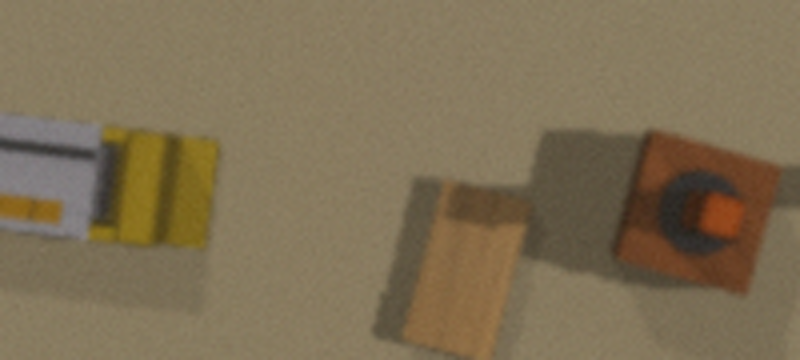

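View pics/b.png

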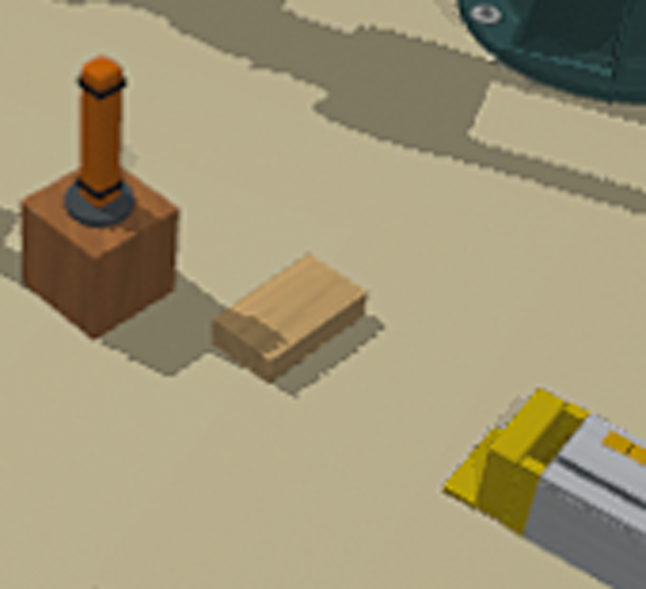

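```bash
python3 - <<'E'
from h import *
t=np.load('top.npz');s=np.load('scene.npz')
f=lambda p:np.array(p)/4+[170-.375,195-.375]
g=lambda p:np.array(p)/3.8+[290-.37,120-.37]
def show(n,c,p,z):
    q=plane(c,p,z);print(n,q[:,:2].round(1).tolist());return q
b=show('block top',t,f([(650,130),(780,165),(747,295),(615,257)]),70)
print(b.mean(0)); e=b[1]-b[0];print(np.degrees(np.arctan2(e[1],e[0])),np.linalg.norm(e[:2])); e=b[2]-b[1];print(np.degrees(np.arctan2(e[1],e[0])),np.linalg.norm(e[:2]))
b=show('block scene',s,g([(22,206),(100,170+0),(179,210),(98,257)]),70);print(b[[0,2,3]])
r=show('rail top',t,f([(103,123),(88,238)]),55);e=r[1]-r[0];print(r.mean(0),np.degrees(np.arctan2(e[1],e[0])),np.linalg.norm(e))
show('plate',t,f([(125,132),(165,137),(155,244),(115,240)]),55)
show('railfar',t,[(7,205),(4,227)],55)
show('lever top',t,f([(720,215)]),176)
show('lever top sc',s,g([(101,70)]),172)
show('guard top sc',s,g([(99,202)]),76)
show('plate sc',s,g([(540,387),(572,405-2),(492,452),(527,474)]),55)
show('rail sc',s,g([(589,416),(541,486)]),55)
show('offcut',t,f([(445,180),(530,195),(490,358),(405,340)]),22)
for n,c in(('top',t),('scene',s)):
  H=cv2.cvtColor(c['color'],cv2.COLOR_RGB2HSV);m=(H[...,0]<14)&(H[...,1]>190)&(H[...,2]>90)
  P=cloud(c);
  q=P[m&(c['depth']>0)&(P[...,2]>160)];print(n,len(q),q.mean(0),q[:,2].max(), q.min(0),q.max(0))
  q=P[m&(c['depth']>0)&(P[...,2]>110)&(P[...,2]<140)];print(n,len(q),q.mean(0) if len(q) else 0)
E
```

```text
block top [[523.8, -152.8], [504.4, -220.2], [437.7, -201.4], [458.6, -133.4]]
[ 481.11612622 -176.95960369   70.        ]
-105.98945804278632 70.15091922037804
164.28631534733475 69.3847672887331
block scene [[505.1, -217.1], [449.7, -194.2], [457.0, -132.9], [520.3, -153.2]]
[[ 505.05004141 -217.09158571   70.        ]
 [ 456.9791276  -132.94733571   70.        ]
 [ 520.27988781 -153.16074903   70.        ]]
rail top [[531.8, 133.5], [471.8, 141.2]]
[501.8397802  137.39180405  55.        ] 172.69178958573838 60.48685005665219
plate [[527.0, 121.9], [524.1, 100.8], [468.3, 106.1], [470.7, 127.0]]
railfar [[579.4, 551.8], [531.6, 557.0]]
lever top [[481.1, -176.8]]
lever top sc [[478.2, -178.1]]
guard top sc [[482.7, -175.2]]
plate sc [[466.7, 110.6], [468.9, 131.0], [527.8, 105.4], [532.7, 128.0]]
rail sc [[473.4, 142.9], [536.8, 137.8]]
offcut [[499.7, -44.5], [490.9, -90.4], [403.7, -67.6], [414.1, -22.0]]
top 83 [ 480.96157164 -177.98008953  175.8304321 ] 178.90358479579004 [ 472.52623853 -187.05517762  172.46924355] [ 489.27580018 -168.38930582  178.9035848 ]
top 0 0
scene 8 [ 480.8282055  -173.25331994  175.34402493] 178.5777569547903 [ 475.16193333 -183.34312245  169.26026529] [ 491.94220458 -165.1131818   178.57775695]
scene 7 [ 481.81374689 -168.61806743  130.10621413]
```

Emit:
jog_arm:
  deltas:
    - [[2,2.5,0,0,0,-0.034,100],[2,2.5,0,0,0,-0.034,100],[2,2.5,0,0,0,-0.034,100],[2,2.5,0,0,0,-0.034,100],[2,2.5,0,0,0,-0.034,100],[2,2.5,0,0,0,-0.034,100],[2,2.5,0,0,0,-0.034,100],[2,2.5,0,0,0,-0.034,100]]
  force: 40

```text
time: 0.77
ee_pos: [314.1, -378.4, 222.4]
tcp_rot: [-3.141, 0.0, -0.015]
contact_force: [0.4, -0.6, -0.6]
gripper_width: 87.6
```

```bash
python3 - <<'E'
from h import *
for n in('top','scene'):
    c=np.load(n+'.npz');P=cloud(c)
    m=(c['depth']>0)&(P[...,2]>48)&(P[...,2]<66)&(P[...,1]>145)&(P[...,0]>400)&(P[...,0]<650)
    q=P[m];xy=q[:,:2].astype(np.float32)
    v=cv2.fitLine(xy,cv2.DIST_L2,0,.01,.01).ravel();print(n,v,np.degrees(np.arctan2(v[1],v[0]))%180,cv2.minAreaRect(xy),np.median(q[:,2]))
    d=v[:2]*np.sign(v[1]);nrm=np.array([-d[1],d[0]]);o=(xy@nrm);print('mid lateral',(np.percentile(o,1)+np.percentile(o,99))/2,np.ptp(np.percentile(o,[1,99])), 'notch lat',np.array([500.9,130.5])@nrm, nrm)
E
```

```text
top [1.3664852e-01 9.9061960e-01 5.2875812e+02 3.4338583e+02] 82.14604 ((529.2138061523438, 348.790283203125), (416.50518798828125, 61.27570724487305), 82.2816162109375) 54.983422394705144
mid lateral -476.95953 58.97018066406247 notch lat -478.3687255814671 [-0.9906196   0.13664852]
scene [1.3776912e-01 9.9046439e-01 5.3440222e+02 3.6074539e+02] 82.08122 ((529.4723510742188, 348.4151611328125), (416.57086181640625, 65.6377944946289), 81.9439697265625) 55.28398400793901
mid lateral -476.91837 60.98540405273434 notch lat -478.1447427198291 [-0.9904644   0.13776912]
```

Emit:
jog_arm:
  deltas:
    - [[2.1,2.5,0,0,0,-0.033,100],[2.1,2.5,0,0,0,-0.033,100],[2.1,2.5,0,0,0,-0.033,100],[2.1,2.5,0,0,0,-0.033,100],[2.1,2.5,0,0,0,-0.033,100],[2.1,2.5,0,0,0,-0.033,100],[2.1,2.5,0,0,0,-0.033,100],[2.0,2.5,0,0,0,-0.033,100]]

```text
time: 1.43
ee_pos: [481.2, -178.4, 222.4]
tcp_rot: [-3.141, 0.0, -0.279]
contact_force: [-0.5, -0.3, 0.7]
gripper_width: 87.8
```

Emit:
jog_arm:
  deltas:
    - [[0,0,-2,0,0,0,100],[0,0,-2,0,0,0,100],[0,0,-2,0,0,0,100],[0,0,-2,0,0,0,100],[0,0,-2,0,0,0,100],[0,0,-1,0,0,0,100],[0,0,-0.5,0,0,0,100],[0,0,0,0,0,0,100]]

```text
time: 2.1
ee_pos: [479.9, -179.7, 106.8]
tcp_rot: [-3.141, 0.002, -0.277]
contact_force: [0.8, -0.2, 0.6]
gripper_width: 87.9
```

```bash
python3 - <<'E'
from h import *
s=robot.state();print(s['ee_pos'],s['tcp_rot'],s['joint_positions'],s['contact_force'])
c=cap('scene');b=cv2.resize(c['color'][60:230,250:420][...,::-1],None,fx=3.4,fy=3.4,interpolation=cv2.INTER_CUBIC)
cv2.imwrite('pics/c.png',b)
E
```

```text
[ 479.87179133 -179.69260139  106.75216234] [-3.14104217e+00  2.06122191e-03 -2.77281740e-01] [-4.93239471e-01  3.76907205e-01  1.82563636e+00  1.18792771e-04
  9.41180399e-01  1.35476911e+00] [ 0.82599992 -0.18948671  0.61475869]
```

View pics/c.png

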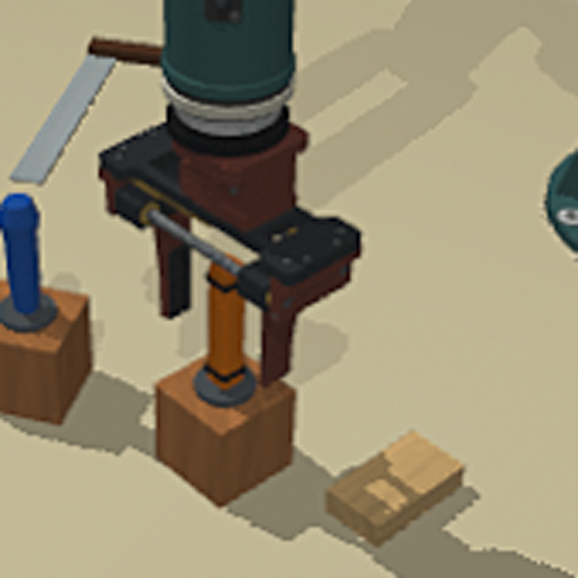

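The fingers straddle the handle as aligned. I'll nudge to centre, then close.

Emit:
jog_arm:
  deltas:
    - [[0.1,0.2,0,0,0,0,60],[0,0,0,0,0,0,30],[0,0,0,0,0,0,0],[0,0,0,0,0,0,0],[0,0,0,0,0,0,0],[0,0,0,0,0,0,0],[0,0,0,0,0,0,0],[0,0,0,0,0,0,0]]
  force: 50

```text
time: 2.82
ee_pos: [481.5, -178.0, 107.7]
tcp_rot: [-3.141, -0.0, -0.277]
contact_force: [0.2, 0.1, 0.3]
gripper_width: 37.6
```

Emit:
jog_arm:
  deltas:
    - [[0,0,0,0,0,0,0],[0,0,1,0,0,0,0],[0,0,2,0,0,0,0],[0,0,2,0,0,0,0],[0,0,2,0,0,0,0],[0,0,2,0,0,0,0],[0,0,0.5,0,0,0,0],[0,0,0,0,0,0,0]]

```text
time: 3.48
ee_pos: [482.7, -178.6, 204.5]
tcp_rot: [3.141, -0.004, -0.277]
contact_force: [0.4, -0.5, -1.7]
gripper_width: 19.7
```

```bash
python3 - <<'E'
from h import *
s=robot.state();print(s['ee_pos'],s['tcp_rot'],s['joint_positions'],s['contact_force'],s['gripper_width'])
c=cap('scene');b=cv2.resize(c['color'][60:230,250:420][...,::-1],None,fx=3.4,fy=3.4,interpolation=cv2.INTER_CUBIC)
cv2.imwrite('pics/d.png',b)
c=cap('top');b=cv2.resize(c['color'][195:285,270:420][...,::-1],None,fx=4,fy=4,interpolation=cv2.INTER_CUBIC)
cv2.imwrite('pics/e.png',b)
E
```

```text
[ 482.65906858 -178.56430807  204.48631113] [ 3.14090083 -0.00382659 -0.2772034 ] [-4.88724820e-01  2.52944295e-01  1.71822435e+00  1.38109011e-04
  1.16653746e+00  1.35922216e+00] [ 0.37395649 -0.47154899 -1.68217636] 19.716703423284912
```

View pics/d.png

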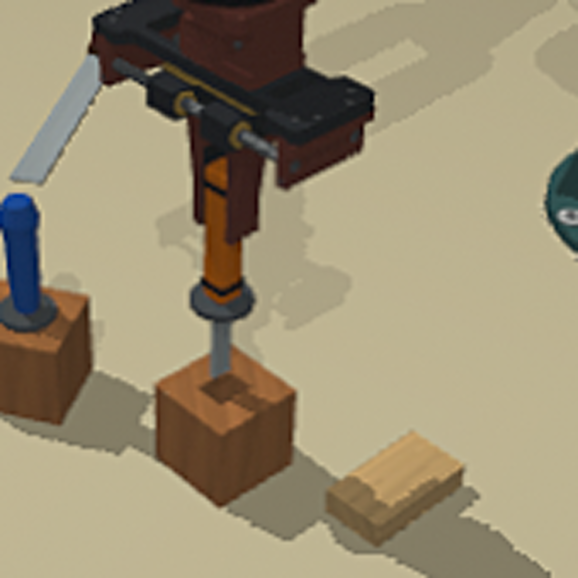

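```bash
python3 - <<'E'
from h import *
c=np.load('scene.npz')
b=cv2.resize(c['color'][100:200,280:360][...,::-1],None,fx=6,fy=6,interpolation=cv2.INTER_CUBIC)
cv2.imwrite('pics/f.png',b)
def proj(p):
    q=(np.array(p,float)-c['eye'])@Rc(c);q=q*[1,-1,-1]
    return cv2.projectPoints(q.reshape(-1,1,3),np.zeros(3),np.zeros(3),c['K'],c['distortion'])[0][:,0]
g=np.array([482.7,-178.6]);
for z in (100,107,150,170,180): print(z,(proj([[*g,z]])[0]-[280,100])*6)
E
```

```text
100 [207.30506105 386.0613174 ]
107 [207.52705782 371.89147244]
150 [208.93946645 282.01664144]
170 [209.62618714 238.49186218]
180 [209.97695909 216.30321269]
```

View pics/f.png

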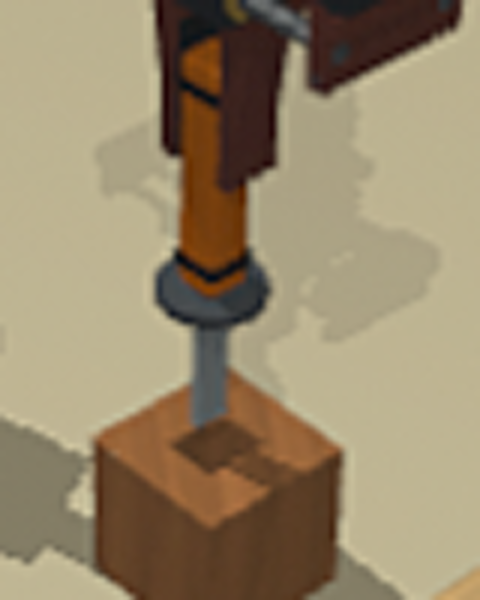

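View pics/e.png

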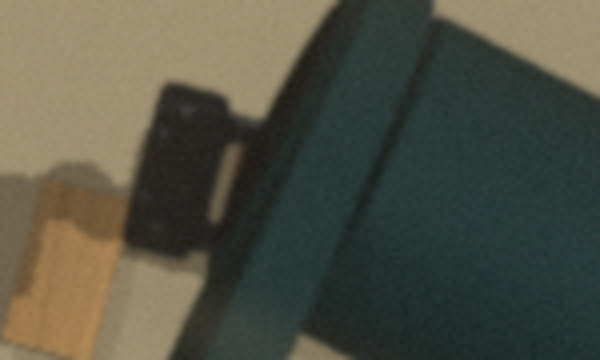

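```bash
python3 - <<'E'
from h import *
c=np.load('scene.npz')
b=cv2.resize(c['color'][145:190,292:340][...,::-1],None,fx=14,fy=13,interpolation=cv2.INTER_CUBIC)
cv2.imwrite('pics/g.png',b)
f=lambda p:np.array(p)/6+[280-.42,100-.42]
q=plane(c,f([(172,446),(262,441),(215,471)]),70)[:,:2];print(q)
print(q[2]-q[0],q[2]-q[1],np.linalg.norm(q[2]-q[0]),np.linalg.norm(q[2]-q[1]))
E
```

```text
[[ 489.35971932 -191.43162443]
 [ 468.12047579 -163.08333865]
 [ 493.16633226 -169.51050685]]
[ 3.80661294 21.92111758] [25.04585647 -6.4271682 ] 22.24917297785838 25.857366792574958
```

View pics/g.png

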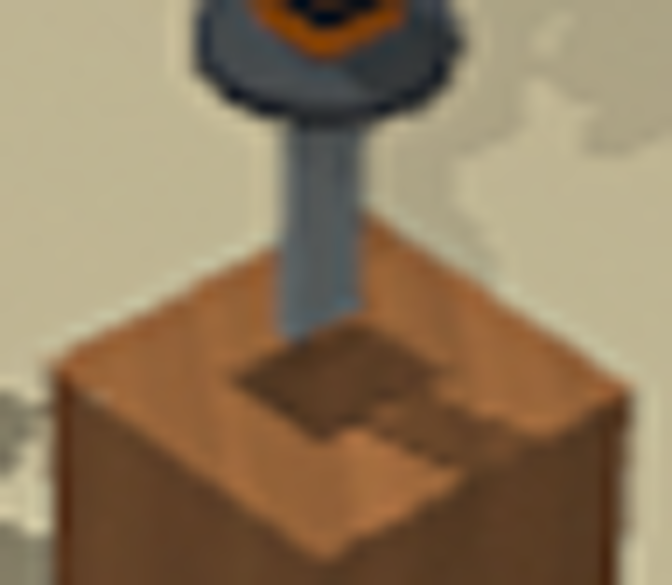

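Both the hole's long side and the blade's wide face lie along -16°, so the blade's thickness is along the jaw axis. That means a turn of only about +8° at the cap. The fingers closed during the lift, so the grip is about 24 mm above the handle's centre.

Emit:
jog_arm:
  deltas:
    - [[0,0.5,1,0,0,0.009,0],[0.1,1.5,1,0,0,0.009,0],[0.1,2,0.5,0,0,0.009,0],[0.1,2,0,0,0,0.009,0],[0.1,2,0,0,0,0.009,0],[0.1,2,0,0,0,0.009,0],[0.1,2,0,0,0,0.009,0],[0.1,2,0,0,0,0.009,0]]

```text
time: 4.25
ee_pos: [487.7, -36.5, 227.0]
tcp_rot: [-3.141, 0.002, -0.204]
contact_force: [1.0, 0.7, -1.4]
gripper_width: 19.9
```

Emit:
jog_arm:
  deltas:
    - [[0.1,2.5,0,0,0,0.009,0],[0.1,2.5,0,0,0,0.009,0],[0.1,2.5,0,0,0,0.009,0],[0.1,2.5,0,0,0,0.009,0],[0.1,2.5,0,0,0,0.009,0],[0.1,2.5,0,0,0,0.009,0],[0.1,1.5,0,0,0,0.009,0],[0.1,0.4,0,0,0,0.007,0]]

```text
time: 4.92
ee_pos: [495.6, 133.4, 226.9]
tcp_rot: [-3.141, 0.002, -0.132]
contact_force: [0.0, -0.3, -1.1]
gripper_width: 19.8
```

Emit:
jog_arm:
  deltas:
    - [[0.1,0,0,0,0,0,0],[0.1,0,0,0,0,0,0],[0,0,0,0,0,0,0],[0,0,0,0,0,0,0],[0,0,0,0,0,0,0],[0,0,0,0,0,0,0],[0,0,0,0,0,0,0],[0,0,0,0,0,0,0]]

```text
time: 5.58
ee_pos: [498.5, 130.7, 227.7]
tcp_rot: [-3.141, -0.0, -0.136]
contact_force: [0.1, -0.4, -1.9]
gripper_width: 19.9
```

```bash
python3 - <<'E'
from h import *
s=robot.state();print(s['ee_pos'],s['tcp_rot'],s['joint_positions'],s['contact_force'],s['gripper_width'])
c=cap('scene');b=cv2.resize(c['color'][140:280,370:500][...,::-1],None,fx=4.2,fy=4.2,interpolation=cv2.INTER_CUBIC)
cv2.imwrite('pics/i.png',b)
E
```

```text
[498.54048339 130.72588255 227.66485282] [-3.14149958e+00 -5.32084811e-05 -1.35718753e-01] [1.22301349e-01 2.32168776e-01 1.68353134e+00 8.11953947e-05
 1.22581734e+00 1.82878897e+00] [ 0.12811851 -0.40232434 -1.85585027] 19.896668299005434
```

View pics/i.png

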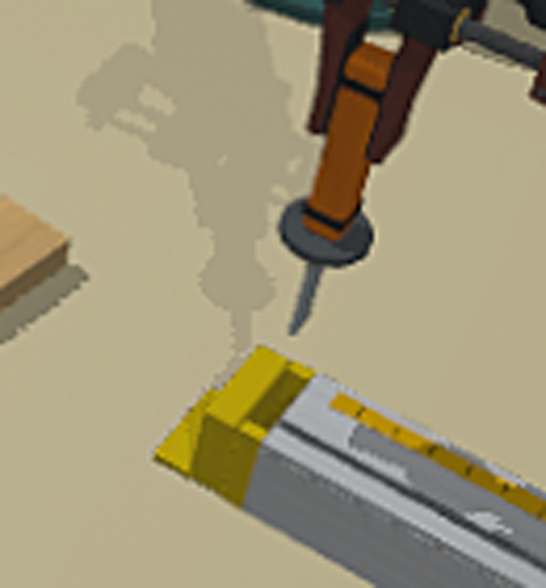

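```bash
cat >> h.py <<'E'
def proj(c,p):
    q=(np.array(p,float)-c['eye'])@Rc(c);q=q*[1,-1,-1]
    return cv2.projectPoints(q.reshape(-1,1,3),np.zeros(3),np.zeros(3),np.array(c['K']),np.array(c['distortion']))[0][:,0]
E
python3 - <<'E'
from h import *
c=np.load('scene.npz')
T=np.array([498.5,130.7])
for z in (272,222,172,166,106): print(z,(proj(c,[[*T,z]])[0]-[370-.4,140-.4])*4.2)
b=cv2.resize(c['color'][140:280,370:500][...,::-1],None,fx=4.2,fy=4.2)
f=lambda p:np.array(p)/4.2+[370-.4,140-.4]
# tip obs, guard obs : intersect ray with cap-y-fixed plane (x=498.5)
for n,p in(('tip',(292,334)),('guard',(327,231)),('top',(372,52))):
    e,d=ray(c,f(p));k=(T[0]-e[0])/d[0,0];print(n,(e+d[0]*k).round(1))
E
```

```text
272 [372.4719445   59.14840227]
222 [347.69709857 147.46269462]
172 [324.50696037 229.19115302]
166 [321.8253457  238.58537329]
106 [296.1345898  328.00841279]
tip [498.5 129.6 101.2]
guard [498.5 132.  171.5]
top [498.5 129.7 275.5]
```

```bash
python3 - <<'E'
from h import *
c=np.load('scene.npz')
b=cv2.resize(c['color'][215:265,405:455][...,::-1],None,fx=11,fy=11,interpolation=cv2.INTER_CUBIC)
cv2.imwrite('pics/j.png',b)
E
```

```text
(no output)
```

View pics/j.png

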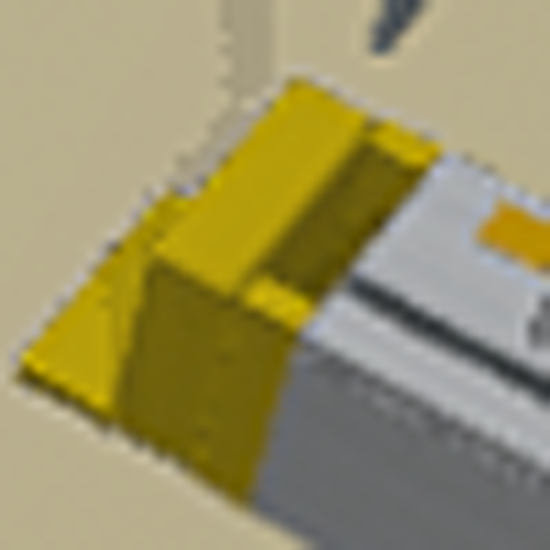

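```bash
python3 - <<'E'
from h import *
c=np.load('scene.npz')
f=lambda p:np.array(p)/11+[405-.45,215-.45]
q=plane(c,f([(375,140),(430,165),(315,303),(258,278)]),55);print(q.round(1),q.mean(0))
print(plane(c,f([(445,150),(300,333)]),55))
E
```

```text
[[475.1 129.8  55. ]
 [475.7 141.5  55. ]
 [521.4 134.6  55. ]
 [521.2 122.9  55. ]] [498.36611689 132.17752896  55.        ]
[[470.35732483 142.65683051  55.        ]
 [530.02470011 134.82318206  55.        ]]
```

Emit:
jog_arm:
  deltas:
    - [[0.05,0.1,-1,0,0,0,0],[0,0,-1.5,0,0,0,0],[0,0,-1,0,0,0,0],[0,0,-1,0,0,0,0],[0,0,-1,0,0,0,0],[0,0,-0.5,0,0,0,0],[0,0,0,0,0,0,0],[0,0,0,0,0,0,0]]

```text
time: 6.3
ee_pos: [498.9, 132.0, 167.3]
tcp_rot: [3.142, 0.001, -0.135]
contact_force: [0.2, 0.8, -0.6]
gripper_width: 20.0
```

```bash
python3 - <<'E'
from h import *
s=robot.state();print(s['ee_pos'],s['tcp_rot'],s['contact_force'],s['gripper_width'])
c=cap('scene');b=cv2.resize(c['color'][180:270,390:470][...,::-1],None,fx=6.5,fy=6.5,interpolation=cv2.INTER_CUBIC)
cv2.imwrite('pics/k.png',b)
E
```

```text
[498.94163581 132.01168731 167.33617731] [ 3.14152381e+00  6.26742124e-04 -1.35124435e-01] [ 0.24593346  0.76206512 -0.64074273] 19.98397146587411
```

View pics/k.png

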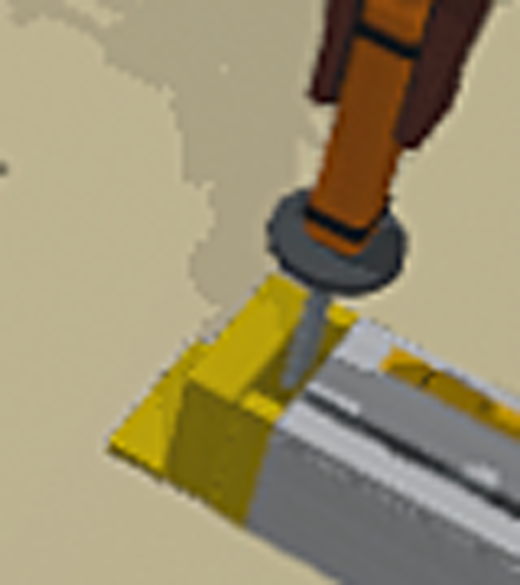

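The tip is inside the notch at about (290,385), between plate and rail. I'll continue down 30 mm.

Emit:
jog_arm:
  deltas:
    - [[0,0,-1,0,0,0,0],[0,0,-1,0,0,0,0],[0,0,-0.8,0,0,0,0],[0,0,-0.3,0,0,0,0],[0,0,0,0,0,0,0],[0,0,0,0,0,0,0],[0,0,0,0,0,0,0],[0,0,0,0,0,0,0]]
  force: 60

```text
time: 7.02
ee_pos: [499.4, 132.0, 137.0]
tcp_rot: [-3.141, -0.001, -0.135]
contact_force: [-0.6, -0.2, -1.0]
gripper_width: 19.6
```

```bash
python3 - <<'E'
from h import *
s=robot.state();print(s['ee_pos'],s['tcp_rot'],s['contact_force'],s['gripper_width'])
c=cap('scene');b=cv2.resize(c['color'][180:270,390:470][...,::-1],None,fx=6.5,fy=6.5,interpolation=cv2.INTER_CUBIC)
cv2.imwrite('pics/l.png',b)
E
```

```text
[499.39968357 132.04973367 136.950417  ] [-3.14131042e+00 -7.18736862e-04 -1.35189158e-01] [-0.60226965 -0.1793225  -1.00561085] 19.560739716804928
```

View pics/l.png

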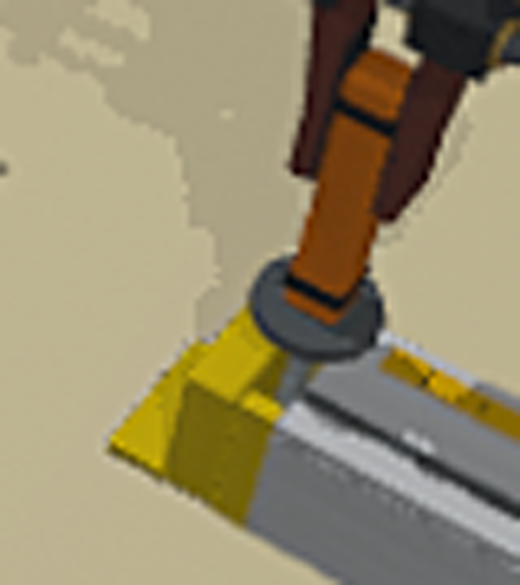

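Blade in the notch, lever upright at about z = 131 mm. I'll tip toward the rail (+cap x, about +y), pivoting at the rail top edge.

Emit:
jog_arm:
  deltas:
    - [[0.034,0.25,-0.005,-0.027,0.004,0,0],[0.034,0.25,-0.01,-0.027,0.004,0,0],[0.034,0.25,-0.02,-0.027,0.004,0,0],[0.034,0.25,-0.02,-0.027,0.004,0,0],[0.034,0.25,-0.03,-0.027,0.004,0,0],[0.034,0.25,-0.03,-0.027,0.004,0,0],[0.034,0.25,-0.04,-0.027,0.004,0,0],[0.034,0.25,-0.04,-0.027,0.004,0,0]]

```text
time: 7.73
ee_pos: [502.1, 152.3, 135.1]
tcp_rot: [2.923, 0.002, -0.136]
contact_force: [1.0, -0.7, -1.6]
gripper_width: 19.6
```

Emit:
jog_arm:
  deltas:
    - [[0.034,0.24,-0.05,-0.027,0.004,0,0],[0.034,0.24,-0.06,-0.027,0.004,0,0],[0.034,0.24,-0.06,-0.027,0.004,0,0],[0.034,0.24,-0.07,-0.027,0.004,0,0],[0.034,0.24,-0.07,-0.027,0.004,0,0],[0.034,0.24,-0.08,-0.027,0.004,0,0],[0.034,0.24,-0.08,-0.027,0.004,0,0],[0.034,0.24,-0.09,-0.027,0.004,0,0]]

```text
time: 8.4
ee_pos: [504.8, 171.1, 129.2]
tcp_rot: [2.702, 0.004, -0.136]
contact_force: [1.3, -1.7, -1.5]
gripper_width: 19.9
```

```bash
python3 - <<'E'
from h import *
s=robot.state();print(s['ee_pos'],s['tcp_rot'],s['contact_force'],s['ft_torque'],s['gripper_width'],s['joint_positions'])
c=cap('scene');b=cv2.resize(c['color'][170:270,380:470][...,::-1],None,fx=6,fy=6,interpolation=cv2.INTER_CUBIC)
cv2.imwrite('pics/m.png',b)
E
```

```text
[504.83425189 171.10629743 129.22325106] [ 2.70179705  0.00436804 -0.13598666] [ 1.25482311 -1.66943953 -1.49606501] [-0.09025716 -0.22380183  0.09695182] 19.878711895341034 [ 0.4500407   0.52670961  1.58834779 -0.37419316  1.30337238  2.30648244]
```

View pics/m.png

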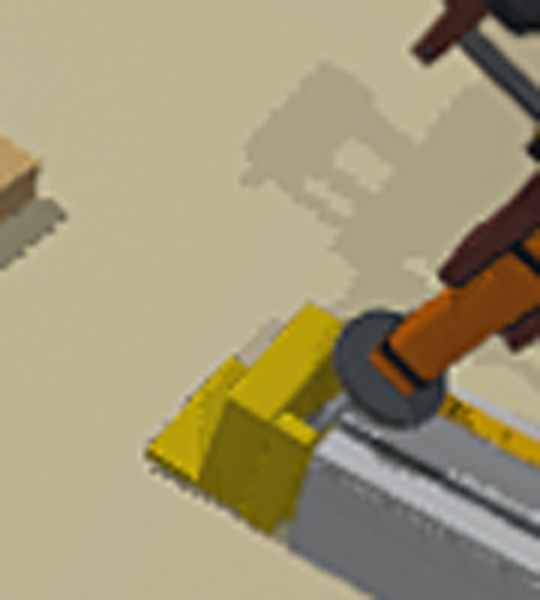

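```bash
cat > capm.py <<'E'
from h import *
import sys
def meas(c):
    H=cv2.cvtColor(c['color'],cv2.COLOR_RGB2HSV)
    m=((H[...,0]>=22)&(H[...,0]<33)&(H[...,1]>200)&(H[...,2]>60)).astype(np.uint8)
    P=cloud(c);m[(P[...,1]>150)|(P[...,1]<-40)|(P[...,0]<430)]=0
    ok=(m>0)&(c['depth']>0)
    d=np.array([.1366,.9906]);
    pl=ok&(abs(P[...,2]-55)<6); a=P[pl][:,:2]@d
    ft=P[ok][:,:2]@d; n=np.array([-.9906,.1366]);l=P[ok][:,:2]@n
    return len(ft),np.percentile(ft,[1,3]).round(1),np.percentile(a,[5,30]).round(1),np.percentile(l,[2,98]).round(1)
E
python3 - <<'E'
from capm import *
print(meas(np.load('scene.npz')))
c=np.load('scene.npz')
f=lambda p:np.array(p)/6+[380-.4,170-.4]; g=lambda p:np.array(p)/11+[405-.45,215-.45]
A=plane(c,g([(152,253),(300,78)]),55);B=plane(c,f([(229,400),(312,302)]),55);print(A,B,B-A)
A=plane(c,g([(20,367)]),5);B=plane(c,f([(147,452)]),5);print(B-A)
E
```

```text
(598, array([147.3, 148.6]), array([171.9, 178.1]), array([-507.8, -452. ]))
[[525.89720735 102.95432744  55.        ]
 [467.04469983 110.95755537  55.        ]] [[523.18390099 100.49068692  55.        ]
 [462.41449776 108.68726939  55.        ]] [[-2.71330636 -2.46364052  0.        ]
 [-4.63020208 -2.27028598  0.        ]]
[[-5.34710121 -7.73314137  0.        ]]
```

The cap has moved only partly: its base is about 8 mm out and its top about 3 mm. I'll tip a little further.

Emit:
jog_arm:
  deltas:
    - [[0.026,0.19,-0.1,-0.027,0.004,0,0],[0.026,0.19,-0.1,-0.027,0.004,0,0],[0.026,0.19,-0.11,-0.027,0.004,0,0],[0.026,0.19,-0.11,-0.027,0.004,0,0],[0,0,0,0,0,0,0],[0,0,0,0,0,0,0],[0,0,0,0,0,0,0],[0,0,0,0,0,0,0]]

```text
time: 9.12
ee_pos: [505.2, 178.4, 124.8]
tcp_rot: [2.596, 0.007, -0.137]
contact_force: [-0.4, -2.7, -1.4]
gripper_width: 19.6
```

```bash
python3 - <<'E'
from capm import *
s=robot.state();print(s['ee_pos'],s['tcp_rot'],s['contact_force'],s['ft_torque'],s['gripper_width'],s['joint_positions'])
c=cap('scene');print(meas(c));b=cv2.resize(c['color'][200:270,390:460][...,::-1],None,fx=8,fy=8,interpolation=cv2.INTER_CUBIC)
cv2.imwrite('pics/n.png',b)
E
```

```text
[505.22897172 178.42871672 124.83391414] [ 2.59581816  0.00659401 -0.13732907] [-0.42170612 -2.65524569 -1.3519609 ] [-0.34425355  0.00778564  0.01852629] 19.641985322447255 [ 0.50505052  0.58892327  1.5370053  -0.43263786  1.38740919  2.37239359]
(705, array([138.1, 140.3]), array([158.3, 164.6]), array([-505.3, -449.7]))
```

View pics/n.png

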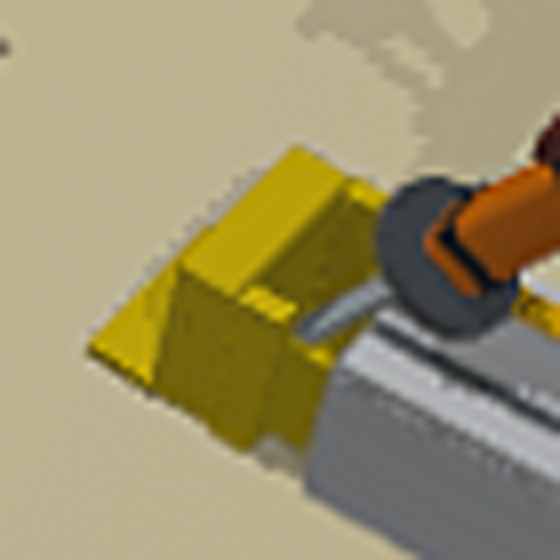

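```bash
python3 - <<'E'
from capm import *
c=np.load('scene.npz')
f=lambda p:np.array(p)/8+[390-.4,200-.4]; g=lambda p:np.array(p)/11+[405-.45,215-.45]
A=plane(c,g([(152,253),(300,78)]),55);B=plane(c,f([(180,265),(297,146)]),55);print(B-A)
A=plane(c,g([(20,367)]),5);B=plane(c,f([(90,347)]),5);print(B-A)
print(plane(c,f([(305,335)]),20), B)
s=robot.state();Rm=R.from_euler('xyz',s['tcp_rot']).as_matrix()
up=-Rm[:,2];g0=s['ee_pos']-5.5*up;print('g',g0,'tip',g0-116*up,'guard',g0-53*up,np.degrees(np.arccos(up[2])))
c0=np.array([499,131.7,0]);d=np.array([.1366,.9906,0])
print((g0-c0)@d,(g0-116*up-c0)@d)
E
```

```text
[[ -5.77810112 -16.68838338   0.        ]
 [ -4.93060615 -13.84277877   0.        ]]
[[ -6.84090578 -16.23174825   0.        ]]
[[493.64926573 118.52625012  20.        ]] [[515.50280391  66.00916831   5.        ]]
g [504.83332346 175.59999267 120.17348933] tip [495.94329401 116.06165498  21.01627213] guard [500.77149966 148.39713148  74.86889871] 31.2619562578853
44.28416472402754 -15.908890613733051
```

The cap snapped off, about 16 mm out and flat on the bench. I'll push it a little further with the blade for margin.

Emit:
jog_arm:
  deltas:
    - [[-0.034,-0.25,0,0,0,0,0],[-0.034,-0.25,0,0,0,0,0],[-0.034,-0.25,0,0,0,0,0],[-0.034,-0.25,0,0,0,0,0],[-0.034,-0.25,0,0,0,0,0],[-0.034,-0.25,0,0,0,0,0],[-0.034,-0.25,0,0,0,0,0],[0,0,0,0,0,0,0]]

```text
time: 9.83
ee_pos: [503.0, 160.8, 124.9]
tcp_rot: [2.596, 0.006, -0.137]
contact_force: [-0.3, 0.2, -1.1]
gripper_width: 19.9
```

```bash
python3 - <<'E'
from capm import *
s=robot.state();print(s['ee_pos'],s['tcp_rot'],s['contact_force'],s['gripper_width'])
c=cap('scene');print(meas(c));b=cv2.resize(c['color'][190:270,380:460][...,::-1],None,fx=7,fy=7,interpolation=cv2.INTER_CUBIC)
cv2.imwrite('pics/o.png',b)
E
```

```text
[503.00966982 160.80707463 124.91316355] [ 2.5956196  0.0062529 -0.1372329] [-0.33344478  0.18284168 -1.11958022] 19.855034854778477
(691, array([126.7, 128.5]), array([147.3, 153.3]), array([-505.4, -450.1]))
```

View pics/o.png

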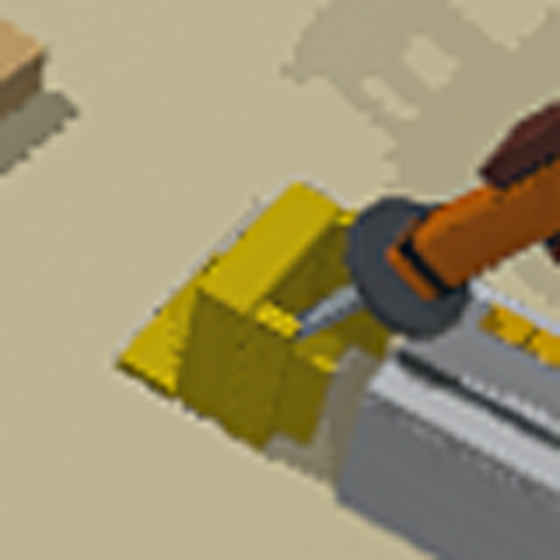

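Emit:
jog_arm:
  deltas:
    - [[0.04,0.3,0,0,0,0,0],[0,0,0.5,0,0,0,0],[0,0,1,0,0,0,0],[0,0,1.5,0,0,0,0],[0,0,2,0,0,0,0],[0,0,2,0,0,0,0],[0,0,2,0,0,0,0],[0,0,1.5,0,0,0,0]]

```text
time: 10.55
ee_pos: [504.0, 164.6, 232.5]
tcp_rot: [2.597, 0.004, -0.137]
contact_force: [-0.4, -0.1, -0.9]
gripper_width: 19.6
```

Emit:
jog_arm:
  deltas:
    - [[0,-1,0,0.068,-0.009,0,0],[0,-1,0,0.068,-0.009,0,0],[0,-1,0,0.068,-0.009,0,0],[0,-1,0,0.068,-0.009,0,0],[0,-1,0,0.068,-0.009,0,0],[0,-1,0,0.068,-0.009,0,0],[0,-1,0,0.068,-0.009,0,0],[0,-1,0,0.068,-0.009,0,0]]

```text
time: 11.22
ee_pos: [503.6, 83.8, 231.4]
tcp_rot: [-3.136, 0.006, -0.132]
contact_force: [-0.6, -0.5, -1.2]
gripper_width: 19.2
```

```bash
python3 - <<'E'
from capm import *
s=robot.state();print(s['ee_pos'],s['tcp_rot'],s['joint_positions'],s['contact_force'],s['gripper_width'])
c=cap('scene');print(meas(c));b=cv2.resize(c['color'][110:270,340:500][...,::-1],None,fx=3.7,fy=3.7,interpolation=cv2.INTER_CUBIC)
cv2.imwrite('pics/p.png',b)
E
```

```text
[503.62565692  83.84171703 231.41184605] [-3.13574492  0.00569331 -0.13182991] [0.0245752  0.2235568  1.68528209 0.00705129 1.23747438 1.72489527] [-0.63142001 -0.49206431 -1.17223087] 19.223019604796956
(818, array([127. , 129.4]), array([147.7, 154.2]), array([-505.2, -448.6]))
```

View pics/p.png

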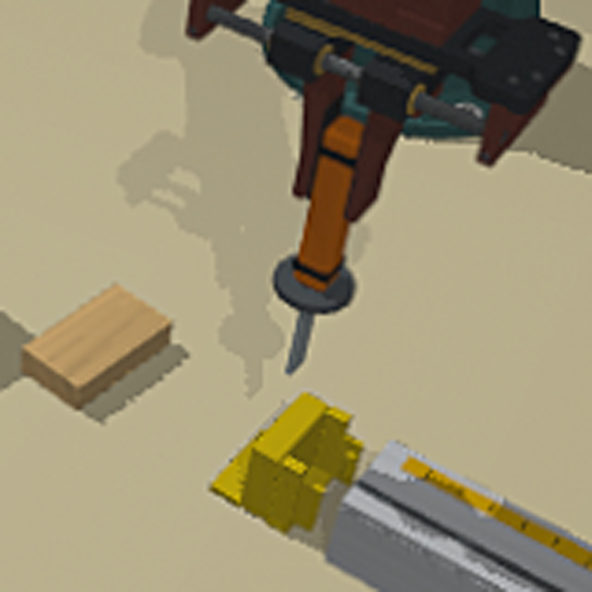

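The cap stands free beside the rail end, and the lever is upright in the grip. Returning to the block.

Emit:
jog_arm:
  deltas:
    - [[-0.14,-1.6,0,0,0,-0.009,0],[-0.14,-1.6,0,0,0,-0.009,0],[-0.14,-1.6,0,0,0,-0.009,0],[-0.14,-1.6,0,0,0,-0.009,0],[-0.14,-1.6,0,0,0,-0.009,0],[-0.14,-1.6,0,0,0,-0.009,0],[-0.14,-1.6,0,0,0,-0.009,0],[-0.14,-1.6,0,0,0,-0.009,0]]

```text
time: 11.93
ee_pos: [492.0, -44.2, 230.6]
tcp_rot: [-3.14, 0.008, -0.205]
contact_force: [0.2, -0.3, -1.7]
gripper_width: 19.9
```

Emit:
jog_arm:
  deltas:
    - [[-0.14,-1.8,0,0,0,-0.009,0],[-0.14,-1.8,0,0,0,-0.009,0],[-0.14,-1.8,0,0,0,-0.009,0],[-0.14,-1.8,0,0,0,-0.009,0],[-0.14,-1.8,0,0,0,-0.009,0],[-0.14,-1.8,0,0,0,-0.009,0],[-0.14,-1.5,0,0,0,-0.009,0],[-0.14,-0.6,0,0,0,-0.01,0]]

```text
time: 12.6
ee_pos: [481.2, -174.3, 230.6]
tcp_rot: [-3.14, 0.008, -0.279]
contact_force: [0.1, -0.2, -1.1]
gripper_width: 19.7
```

Emit:
jog_arm:
  deltas:
    - [[0,0,0,0,0,0,0],[0,0,0,0,0,0,0],[0,0,0,0,0,0,0],[0,0,0,0,0,0,0],[0,0,0,0,0,0,0],[0,0,0,0,0,0,0],[0,0,0,0,0,0,0],[0,0,0,0,0,0,0]]

```text
time: 13.27
ee_pos: [481.1, -172.5, 229.9]
tcp_rot: [-3.139, 0.008, -0.278]
contact_force: [-0.1, 0.6, -1.5]
gripper_width: 19.7
```

```bash
python3 - <<'E'
from capm import *
s=robot.state();print(s['ee_pos'],s['tcp_rot'],s['contact_force'],s['gripper_width'])
c=cap('scene');b=cv2.resize(c['color'][90:210,270:370][...,::-1],None,fx=5,fy=5,interpolation=cv2.INTER_CUBIC)
cv2.imwrite('pics/q.png',b)
T=s['ee_pos'];
for dz in (44.5,-5.5,-55.5,-61.5,-121.5): print(dz,((proj(c,[[T[0],T[1],T[2]+dz]])[0]-[270-.4,90-.4])*5).round())
print('block',((proj(c,[[481.1,-177,70]])[0]-[270-.4,90-.4])*5).round())
E
```

```text
[ 481.14950445 -172.45166053  229.88404041] [-3.13855744  0.00807184 -0.27757318] [-0.0509108   0.55602578 -1.49278997] 19.708209776318473
44.5 [245.  48.]
-5.5 [243. 150.]
-55.5 [241. 245.]
-61.5 [240. 256.]
-121.5 [238. 362.]
block [229. 422.]
```

View pics/q.png

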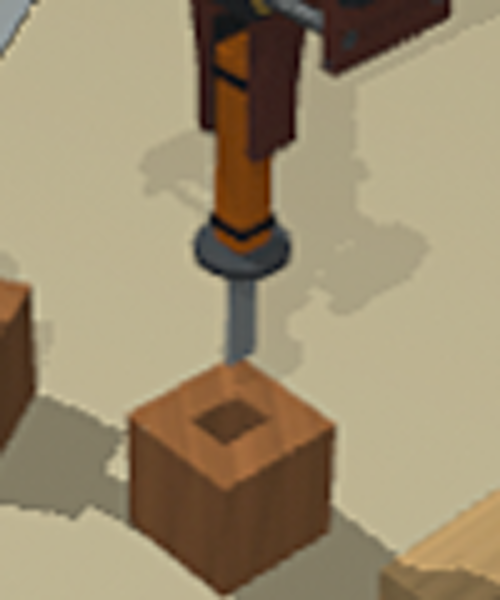

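Emit:
jog_arm:
  deltas:
    - [[0,-0.25,0,0,0,0,0],[0,-0.2,-0.5,0,0,0,0],[0,0,-1,0,0,0,0],[0,0,-1,0,0,0,0],[0,0,-1,0,0,0,0],[0,0,-0.8,0,0,0,0],[0,0,0,0,0,0,0],[0,0,0,0,0,0,0]]

```text
time: 13.98
ee_pos: [480.5, -176.9, 185.9]
tcp_rot: [-3.138, 0.01, -0.278]
contact_force: [0.0, -0.1, -1.8]
gripper_width: 19.7
```

```bash
python3 - <<'E'
from capm import *
s=robot.state();print(s['ee_pos'],s['tcp_rot'],s['contact_force'],s['gripper_width'])
c=cap('scene');b=cv2.resize(c['color'][90:210,270:370][...,::-1],None,fx=5,fy=5,interpolation=cv2.INTER_CUBIC)
cv2.imwrite('pics/r.png',b)
E
```

```text
[ 480.53318851 -176.85155671  185.91230792] [-3.13815012  0.01008273 -0.27789627] [ 0.02362417 -0.06526185 -1.77051809] 19.707730975389925
```

View pics/r.png

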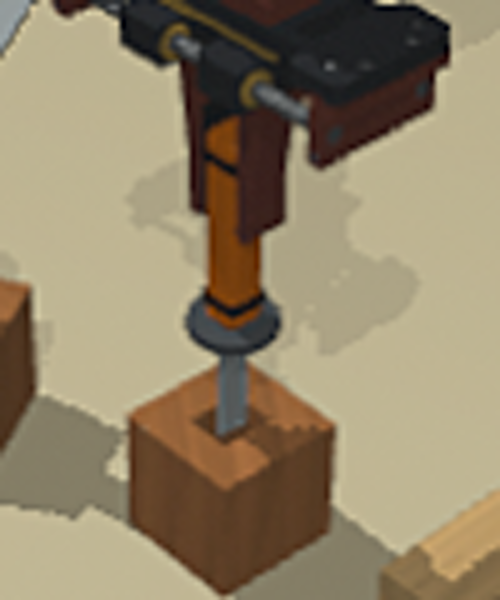

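Emit:
jog_arm:
  deltas:
    - [[0.05,0,-0.8,0,0,0,0],[0,0,-1,0,0,0,0],[0,0,-1,0,0,0,0],[0,0,-1,0,0,0,0],[0,0,-0.8,0,0,0,0],[0,0,-0.5,0,0,0,0],[0,0,-0.15,0,0,0,0],[0,0,0,0,0,0,0]]

```text
time: 14.7
ee_pos: [481.3, -177.0, 133.7]
tcp_rot: [-3.138, 0.009, -0.278]
contact_force: [-0.5, -0.9, -0.7]
gripper_width: 19.9
```

```bash
python3 - <<'E'
from capm import *
s=robot.state();print(s['ee_pos'],s['tcp_rot'],s['contact_force'],s['gripper_width'])
c=cap('scene');b=cv2.resize(c['color'][90:210,270:370][...,::-1],None,fx=5,fy=5,interpolation=cv2.INTER_CUBIC)
cv2.imwrite('pics/s.png',b)
E
```

```text
[ 481.31848863 -177.04363238  133.74621418] [-3.13837642  0.00916904 -0.27797006] [-0.5160432  -0.93551156 -0.74090614] 19.930131894720702
```

View pics/s.png

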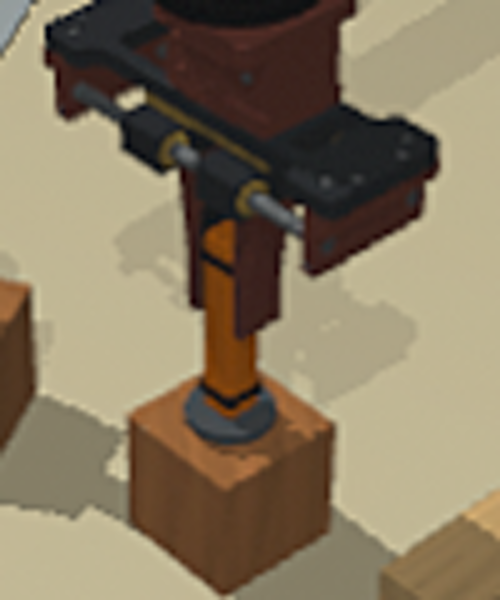

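The guard is almost on the block. I'll lower a touch and open.

Emit:
jog_arm:
  deltas:
    - [[0,0,-0.1,0,0,0,0],[0,0,-0.1,0,0,0,0],[0,0,0,0,0,0,0],[0,0,0,0,0,0,0],[0,0,0,0,0,0,35],[0,0,0,0,0,0,60],[0,0,0,0,0,0,90],[0,0,0,0,0,0,90]]

```text
time: 15.42
ee_pos: [481.7, -177.2, 132.5]
tcp_rot: [-3.139, 0.008, -0.278]
contact_force: [0.6, 0.5, 0.6]
gripper_width: 42.9
```

Emit:
jog_arm:
  deltas:
    - [[0,0,0,0,0,0,90],[0,0,0,0,0,0,90],[0,0,0,0,0,0,90],[0,0,0,0,0,0,90],[0,0,0,0,0,0,90],[0,0,0,0,0,0,90],[0,0,0,0,0,0,90],[0,0,0,0,0,0,90]]

```text
time: 16.08
ee_pos: [481.6, -177.2, 132.3]
tcp_rot: [-3.139, 0.008, -0.278]
contact_force: [0.2, -1.7, 0.3]
gripper_width: 78.8
```

Emit:
jog_arm:
  deltas:
    - [[0,0,1,0,0,0,90],[0,0,2,0,0,0,90],[0,0,2,0,0,0,90],[0,0,2,0,0,0,90],[0,0,2,0,0,0,90],[0,0,2,0,0,0,90],[0,0,1,0,0,0,90],[0,0,0,0,0,0,90]]

```text
time: 16.75
ee_pos: [483.2, -178.0, 255.3]
tcp_rot: [-3.14, 0.003, -0.278]
contact_force: [0.3, -0.1, -0.6]
gripper_width: 79.0
```

```bash
python3 - <<'E'
from capm import *
s=robot.state();print(s['ee_pos'],s['tcp_rot'],s['contact_force'],s['gripper_width'])
c=cap('scene');print(meas(c))
cv2.imwrite('pics/t.png',cv2.resize(c['color'][60:280,230:480][...,::-1],None,fx=2.7,fy=2.7,interpolation=cv2.INTER_CUBIC))
f=lambda z:((proj(c,[[481.1,-177,z]])[0]-[230-.3,60-.3])*2.7).round();print(f(73),f(126),f(176))
E
```

```text
[ 483.19249778 -177.97485501  255.25794101] [-3.13969611e+00  2.79609250e-03 -2.77896638e-01] [ 0.30827594 -0.08369488 -0.57834957] 79.00646828107392
(820, array([127.2, 129. ]), array([147.5, 154. ]), array([-505.2, -449. ]))
[231. 306.] [232. 258.] [233. 210.]
```

View pics/t.png

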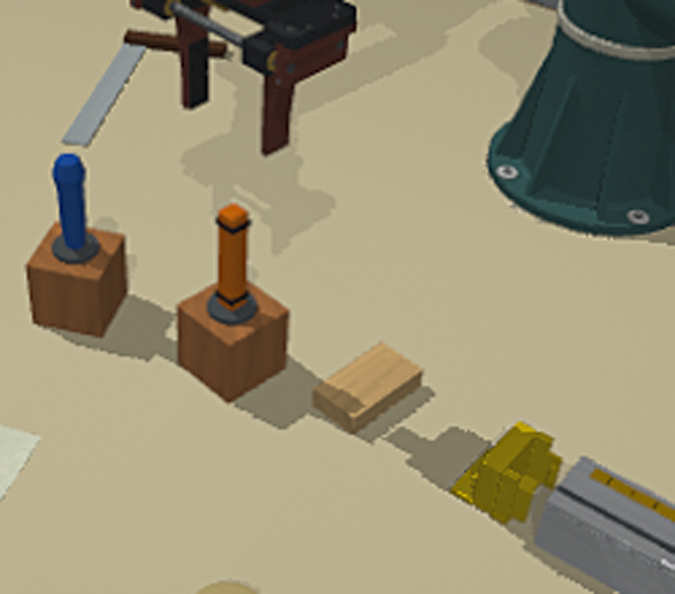

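The lever stands upright in its block: handle top at (233,212) against a predicted (233,210), guard at (231,306). The cap is clear of the rail at about (510,470), and the other objects are unmoved. Handing in.

```bash
python3 -c "
from h import *
print(robot.close_job())"
```

```text
the job is handed in; nothing more can be done
None
```

The cap is off the rail and the lever is back in its own block; I handed the job in at about 17 s of the 48 s allowed. `close_job` reports no verdict, so the result rests on my own camera checks.

- **Levering:** I stood the blade in the notch and tipped the handle back over the rail. At 25° the cap was only partly out, its base about 8 mm and its top about 3 mm. It snapped off by about 31°, roughly 16 mm out.
- **Final push:** I nudged the cap about 11 mm further with the blade, not the gripper, for margin.
- **Last checks:** The cap sits flat on the bench about 27 mm from where it started. The lever is upright in the middle of its block with the guard on top. The awl and offcut look untouched in the last picture. The gauge was mostly outside that view, but the arm never went near it. The gripper is open and clear.
- **What went off plan:** The fingers were still closing when the lift began, so the grip was about 24 mm above the handle's centre. I allowed for that in every later move, and it held without slipping.
- **Disagreement:** The two cameras differed by 1–3 mm on the rail end and notch, which did not affect the fit.

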